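# Find the free flap of the extraction box and push it open

## Robot

A 6-joint arm with a two-finger parallel gripper is mounted at the origin on the work surface; the furniture and walls round the work are solid. World frame = base frame: x ahead of the robot, y to its left, z up, the work surface at z = 0. Lengths are in mm, angles in degrees, forces in N, time in s.
With the tool pointing down it reaches from about 325 to 1000 mm from the base axis. Payload 5.1 kg.
Tool frame: the origin (TCP) lies between the finger pads; the fingertips stand 8 mm ahead of it and the grasp point (between the pads) lies 11 mm behind it (manip.tips_ahead is the distance from the TCP to the fingertips, in mm); y points along the fingers, x is the direction in which the jaws open and shut, and the axes are right-handed (so a half turn about y gives the same grasp; the last joint's range is limited). The gripper opens to 85 mm and grips with 20 to 120 N. Pads are 22 mm wide; open, the fingers measure 114 mm over their backs; the gripper's body (76 mm by 85 mm) begins 54 mm behind the grasp point. The pads swing forward as they close: fully open they stand 13 mm farther back than shut.
Start: joints at [-69.133, 7.093, 94.555, -0, 78.352, -4.733], TCP at [280.821, -586.195, 239.322] pointing down, gripper open.
Joint ranges: [-149.61, 149.61], [-58.7, 133.49], [1.44, 155.28], [-77.14, 257.14], [18.33, 153.61], [-166.67, 166.67]. Speed limits (degrees/s): [147.25, 147.25, 180, 180, 180, 180].

## Interface

Orientations are given as a 3x3 rotation matrix whose columns are the frame's x, y, z axes.
In Python, from rig import manip gives the robot as it stands.
- The arm moves only by the tool jog_arm, never from a script. Its argument "rows" is a list of rows, each a list of 5 numbers: the gripper's target within -1 to 1 (fully open at 1, half-way at 0, shut at -1), then the shift along the tool's x, y, z in units of 0.2 m (1.0 is 0.2 m), then the turn about the tool's y in units of 45 degrees (1.0 is 45 degrees). A call has 1 to 10 rows; each row is the pose to reach, as a shift and turn from the pose commanded when the call began, along the tool's axes at that moment; what a row does not reach only later rows make up. A row lasts 1/8 s, in which the tool goes at most 62.5 mm and 10.7 degrees, less where a joint would pass 70% of its speed; a pose out of reach is approached as far as the arm can. A call with a number of a shift or a turn outside -1 to 1 is refused whole. A call with a gripper value outside its range is refused whole. The fingers move at their own pace and stop on an object; "grip_force" is the grip in N (left out, the last holds). Time passes only in rows, so rows that repeat a pose let the fingers close. It gives the time, the measured TCP pose, the force and the opening at its end, in the units of the state.
- manip.state(): the state, without advancing time (a new reading comes with each control period).
- manip.camera(name): name is "side" or "top"; returns (picture, depth): 384x512x3 uint8, red, green, blue; 384x512 float32, mm along the optical axis (not along the pixel's ray), 0 where there is no reading.
- manip.camera_params(name): a dict with "camera_matrix" (3x3 intrinsics, pixels), "k1" (the pictures are not rectified: a ray, as slopes to the right and down, at radius r is drawn at 1 + k1 r^2 times it, then the intrinsics apply), "world_from_camera" (4x4, takes a point from camera to world coordinates). Camera axes: x right, y up, looking along -z (the intrinsics and any distortion apply to the point x, -y, -z); pixel columns grow to the right and rows downward; lengths in mm; the calibration is good to about 2 mm. A picture is of the moment at which its call begins. camera_params takes no time and is no camera call.
- manip.hand_in(): hands the job in, once; it reports no verdict.
The state is a dict: "t": time; "qpos": joint angles; "joint_vel": joint speeds; "joint_efforts": joint torques, N m; "ee_pos": TCP position; "tool_rot": TCP orientation; "contact_force": force on the tool from outside, world axes, zero at the start; "ft_torque": the same for the moment, N m; "width": finger opening in mm.
Only numpy, scipy, OpenCV 4.12 (cv2) and the standard library are available. Lean on these libraries where they do the work, as an engineer would, in place of code of your own. Each camera call takes 0.05 s, during which the arm holds its last target. There are 200 camera calls.

## Task

Three of the four identical flaps in the top of the extraction box are blocked from below; press gently with the closed fingertips on one half of each flap until you find the one that rocks, then push that flap wide open and leave it standing open, so the box can draw off the fumes. Do not force the blocked flaps, grasp nothing, and leave the weight, jar, loupe and vial beside the box where they stand.

Things in the scene. Friction and masses are not known exactly. Their poses are not given: they have to be found in the camera images.
- vent_box: Grey extraction box 268 (x) x 228 (y) x 70 mm, fixed to the table; a black hose spigot sticks 29 mm out of its +x side. In its top, flush with the frame (z = 70 mm), lie four identical aluminium flaps, 2 x 2, centres at x = +-63, y = +-53 mm. Exactly one is free, a different one each run; it looks like the rest. Origin: centre of the underside; z up, at yaw 0 x points away from the robot.
- flap_1 (a joint): Tilt in rad of the near left flap (box frame x -63, y +53 mm): starts within 0.02 of level (0), + when its half towards box +x is down, - when the other half is down; stops at +-1.1; over 0.6 either way is wide open. A blocked flap gives only 2 to 4 mm at its edge (under 0.1 rad). The free one tips under 1 to 3 N pressed 25 to 40 mm from its pivot line and stays where it is left.
- flap_1_top (a point): Middle of the top face of the near left flap, a balanced plate 106 (box x) x 84 (box y) x 6 mm in an opening 110 x 90 mm between frame bars 16 mm wide. It pivots on its middle line along box y, marked by a thin black line; pressing on the line itself moves nothing. The point tilts with the flap. Below the free flap the box is empty for 50 mm below the frame top.
- flap_2 (a joint): Tilt in rad of the near right flap (box frame x -63, y -53 mm): starts within 0.02 of level (0), + when its half towards box +x is down, - when the other half is down; stops at +-1.1; over 0.6 either way is wide open. A blocked flap gives only 2 to 4 mm at its edge (under 0.1 rad). The free one tips under 1 to 3 N pressed 25 to 40 mm from its pivot line and stays where it is left.
- flap_2_top (a point): Middle of the top face of the near right flap, a balanced plate 106 (box x) x 84 (box y) x 6 mm in an opening 110 x 90 mm between frame bars 16 mm wide. It pivots on its middle line along box y, marked by a thin black line; pressing on the line itself moves nothing. The point tilts with the flap. Below the free flap the box is empty for 50 mm below the frame top.
- flap_3 (a joint): Tilt in rad of the far left flap (box frame x +63, y +53 mm): starts within 0.02 of level (0), + when its half towards box +x is down, - when the other half is down; stops at +-1.1; over 0.6 either way is wide open. A blocked flap gives only 2 to 4 mm at its edge (under 0.1 rad). The free one tips under 1 to 3 N pressed 25 to 40 mm from its pivot line and stays where it is left.
- flap_3_top (a point): Middle of the top face of the far left flap, a balanced plate 106 (box x) x 84 (box y) x 6 mm in an opening 110 x 90 mm between frame bars 16 mm wide. It pivots on its middle line along box y, marked by a thin black line; pressing on the line itself moves nothing. The point tilts with the flap. Below the free flap the box is empty for 50 mm below the frame top.
- flap_4 (a joint): Tilt in rad of the far right flap (box frame x +63, y -53 mm): starts within 0.02 of level (0), + when its half towards box +x is down, - when the other half is down; stops at +-1.1; over 0.6 either way is wide open. A blocked flap gives only 2 to 4 mm at its edge (under 0.1 rad). The free one tips under 1 to 3 N pressed 25 to 40 mm from its pivot line and stays where it is left.
- flap_4_top (a point): Middle of the top face of the far right flap, a balanced plate 106 (box x) x 84 (box y) x 6 mm in an opening 110 x 90 mm between frame bars 16 mm wide. It pivots on its middle line along box y, marked by a thin black line; pressing on the line itself moves nothing. The point tilts with the flap. Below the free flap the box is empty for 50 mm below the frame top.
- weight_6: Brown copper pressing weight, round, 41 mm across, 32 mm high; stands loose beside the box, to be left alone. Origin: centre of its underside.
- jar_blue: Jar of blue pigment with a white cap, 37 mm across, 47 mm high; stands loose beside the box, to be left alone. Origin: centre of its underside.
- loupe: Black eye loupe standing on its rim, 37 mm across, 38 mm high; stands loose beside the box, to be left alone. Origin: centre of its underside.
- vial_2: Small glass vial with a black cap, 23 mm across, 51 mm high; stands loose beside the box, to be left alone. Origin: centre of its underside.

How it is judged:
By the outcome, as a careful person would: the job done as asked, in the order asked, and still so for the second after the job is handed in, with the robot touching nothing.
It also fails if it takes over 45 s, if anything falls off the work surface, if the arm or the gripper's body presses on something with over 40 N, if the wrist force passes 120 N, or if a joint passes its speed limit or range.

## Working session

There is one attempt and no reset: what is moved stays moved. The work goes in short steps, Python scripts to look and compute and a tool call to move; the robot and the scene stay as the last step left them, time stands still between calls to the robot, and variables do not carry over. Pictures are saved under pics/ and viewed, about 8 in all and at most 12, crops included, and the job is handed in when it is done.

Besides the shell and the picture viewer there is one more tool, called after "Call:" as a command line: name --pt "numbers of a row" for each row, then --argument value for the rest. jog_arm: Moves the arm, as the interface text tells. Its arguments: {"type":"object","properties":{"rows":{"type":"array"},"grip_force":{"type":"number"}},"required":["rows"]}

```bash
mkdir -p pics; cat > h.py <<'E'
import numpy as np,cv2
from rig import manip
def unproj(cam,u,v,z):
    p=manip.camera_params(cam);K=np.array(p["camera_matrix"]);T=np.array(p["world_from_camera"])
    a=np.array([(u-K[0,2])/K[0,0],(v-K[1,2])/K[1,1]]);s=a.copy()
    for _ in range(20): s=a/(1+p["k1"]*(s@s))
    d=T[:3,:3]@np.array([s[0],-s[1],-1]);o=T[:3,3]
    return o+d*(z-o[2])/d[2]
def snap(cam,name):
    im,d=manip.camera(cam);cv2.imwrite(f"pics/{name}.png",im[:,:,::-1]);return im,d
E
python3 - <<'E'
from h import *
im,d=snap("top","t0");im2,_=snap("side","s0")
cv2.imwrite("pics/c0.png",np.vstack([im,im2])[:,:,::-1])
s=manip.state();print(s["t"],s["ee_pos"],np.round(s["tool_rot"],3),s["contact_force"],s["width"],manip.tips_ahead)
for c in("top","side"):print(manip.camera_params(c))
E
```

```text
0.1 [ 280.64895682 -585.69018169  238.16229596] [[ 0.432 -0.001  0.902]
 [-0.902  0.002  0.432]
 [-0.002 -1.     0.   ]] [0.18445196 0.39701815 0.34339992] 85.21447517369711 8.0
{'camera_matrix': array([[468.14028182,   0.        , 255.03077179],
       [  0.        , 468.14028182, 196.85415438],
       [  0.        ,   0.        ,   1.        ]]), 'k1': -0.03368688256955033, 'world_from_camera': array([[-1.29104707e-02,  9.92948275e-01, -1.17843295e-01,
         4.38838102e+02],
       [-9.99911409e-01, -1.24386393e-02,  4.73850918e-03,
         1.54743606e+01],
       [ 3.23928427e-03,  1.17894032e-01,  9.93020898e-01,
         1.02880079e+03],
       [ 0.00000000e+00,  0.00000000e+00,  0.00000000e+00,
         1.00000000e+00]])}
{'camera_matrix': array([[390.99313024,   0.        , 252.60464295],
       [  0.        , 390.99313024, 195.02073466],
       [  0.        ,   0.        ,   1.        ]]), 'k1': -0.04946570455861498, 'world_from_camera': array([[-8.20709966e-01,  3.76750169e-01, -4.29528186e-01,
         1.71128173e+02],
       [-5.71295990e-01, -5.31286728e-01,  6.25583971e-01,
         5.41684744e+02],
       [ 7.48624244e-03,  7.58810729e-01,  6.51268173e-01,
         6.48163612e+02],
       [ 0.00000000e+00,  0.00000000e+00,  0.00000000e+00,
         1.00000000e+00]])}
```

View pics/t0.png

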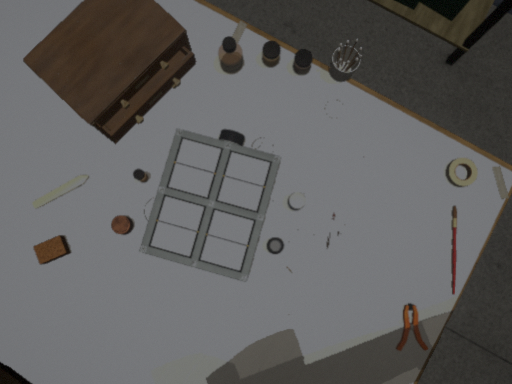

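View pics/s0.png

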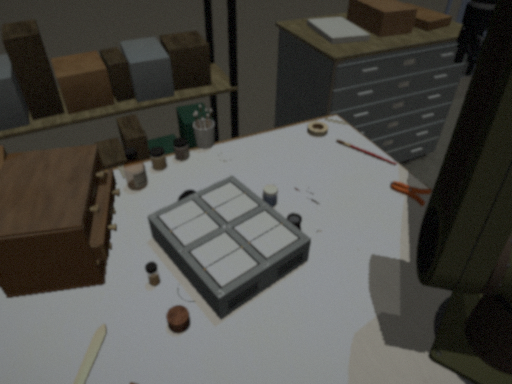

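```bash
cat > loc.py <<'E'
from h import *
im=cv2.imread("pics/t0.png");g=cv2.cvtColor(im,cv2.COLOR_BGR2GRAY)
cs=[]
for th in range(100,190,5):
    m=(g>th).astype(np.uint8)
    for c in cv2.findContours(m,cv2.RETR_LIST,cv2.CHAIN_APPROX_NONE)[0]:
        a=cv2.contourArea(c);r=cv2.minAreaRect(c)
        if 150<r[0][0]<270 and 140<r[0][1]<270 and 400<a<3500 and a>.8*r[1][0]*r[1][1]: cs.append((th,a,r))
for th,a,r in cs: print(th,a,np.round(r[0],1),np.round(r[1],1),round(r[2],1))
for n,c in dict(c1=(178,131),c2=(280,158),c3=(245,277),c4=(141,250)).items(): print(n,np.round(unproj("top",*c,70),1))
E
python3 loc.py
```

```text
100 1871.5 [226.7 239.8] [40.  51.1] 15.9
100 1900.5 [177.  225.8] [39.7 51. ] 16.3
100 1809.5 [243.4 181. ] [39.3 49.6] 15.9
100 1752.0 [194.4 167.5] [39.1 49.6] 15.9
105 927.5 [223.2 252.3] [39.8 25. ] 15.9
105 914.5 [173.2 238.1] [39.6 24.9] 15.9
105 895.0 [230.3 227.1] [39.5 24.2] 15.6
105 888.5 [180.7 213.1] [39.3 24.3] 15.9
105 882.5 [240.  193.2] [39.1 24. ] 15.9
105 867.5 [190.7 179.6] [39.  23.9] 15.5
105 850.0 [247.  168.6] [38.9 23.3] 15.6
105 845.5 [198.  155.1] [38.7 23.4] 15.5
110 900.0 [223.  252.4] [39.6 24.2] 15.9
110 891.5 [173.2 238.3] [39.3 24.3] 15.9
110 880.0 [230.2 227.1] [39.3 24. ] 15.6
110 869.5 [180.7 213.2] [39.  23.9] 15.9
110 862.0 [239.9 193.3] [38.9 23.7] 15.6
110 849.0 [190.7 179.8] [38.7 23.5] 15.6
110 833.0 [246.9 168.7] [38.7 23.1] 15.4
110 828.5 [198.  155.1] [38.5 23.2] 15.9
115 875.0 [223.1 252.5] [39.1 24. ] 15.9
115 863.5 [173.2 238.5] [39. 24.] 15.6
115 854.5 [230.3 227.2] [39.  23.4] 15.6
115 846.0 [180.6 213.3] [38.9 23.4] 15.5
115 836.0 [240.  193.3] [38.6 23.4] 15.9
115 828.0 [190.8 179.7] [38.3 23.3] 15.5
115 812.0 [247.  168.7] [38.4 22.6] 15.5
115 804.0 [198.  155.2] [38.  22.8] 15.9
c1 [693.9 170.8  70. ]
c2 [633.5 -42.2  70. ]
c3 [389.6  33.3  70. ]
c4 [446.4 244.7  70. ]
```

```bash
python3 - <<'E'
from h import *
px=dict(f1=(177,225.8),f2=(226.7,239.8),f3=(194.4,167.5),f4=(243.4,181.0))
P={k:unproj("top",*v,70) for k,v in px.items()}
for k in P: print(k,P[k].round(1))
ex=(P['f3']+P['f4']-P['f1']-P['f2'])/2;ey=(P['f1']+P['f3']-P['f2']-P['f4'])/2
print(np.linalg.norm(ex),np.linalg.norm(ey),np.degrees(np.arctan2(ex[1],ex[0])),np.degrees(np.arctan2(-ey[0],ey[1])))
yaw=np.radians((np.degrees(np.arctan2(ex[1],ex[0]))+np.degrees(np.arctan2(-ey[0],ey[1])))/2)
bx=np.array([np.cos(yaw),np.sin(yaw)]);by=np.array([-bx[1],bx[0]]);c=sum(P.values())[:2]/4
np.savez("box.npz",bx=bx,by=by,c=c);print(c,np.degrees(yaw))
s=manip.state();R=s["tool_rot"]
for n,(a,b) in dict(f1=(-1,1),f2=(-1,-1),f3=(1,1),f4=(1,-1)).items():
  for sx in(-33,33):
    t=c+bx*(a*63+sx)+by*b*53; print(n,sx,t.round(1),np.hypot(*t).round(0))
d=np.r_[c,180]-s["ee_pos"];print("tool shift to box centre z180",R.T@d/200)
for n,uv,z in [("w",(121,225),32),("vial",(140,175),51),("jar",(297,201),47),("loupe",(275,245),38)]:
  p=unproj("top",*uv,z)[:2];print(n,p.round(),bx@(p-c),by@(p-c))
E
```

```text
f1 [494.9 171.5  70. ]
f2 [465.1  69.8  70. ]
f3 [615.6 136.1  70. ]
f4 [586.   34.6  70. ]
125.86580616396853 105.8735840747074 -16.306517221486413 -16.312258325603665
[540.40708899 103.00800424] -16.30938777354504
f1 -33 [463.2 180.8] 497.0
f1 33 [526.5 162.3] 551.0
f2 -33 [433.4  79.1] 441.0
f2 33 [496.7  60.6] 500.0
f3 -33 [584.1 145.5] 602.0
f3 33 [647.4 126.9] 660.0
f4 -33 [554.3  43.7] 556.0
f4 33 [617.7  25.2] 618.0
tool shift to box centre z180 [-2.54360929  0.29609131  2.65921793]
w [500. 297.] -93.125593895023 175.2870589388703
vial [605. 254.] 19.195892877153412 162.74346278052533
jar [545. -78.] 55.56163744975598 -172.0122005169365
loupe [454. -30.] -45.81341781603627 -151.99240701527037
```

Call:
jog_arm --pt "-1 -0.85 0.2 0.85 0.93" --pt "-1 -0.85 0.2 0.85 0.93" --pt "-1 -0.85 0.2 0.85 0.93" --pt "-1 -0.85 0.2 0.85 0.93" --pt "-1 -0.85 0.2 0.85 0.93" --pt "-1 -0.85 0.2 0.85 0.93"

```text
t: 0.85
ee_pos: [360.7, -359.6, 199.4]
tool_rot: [[-0.279, -0.0, 0.96], [-0.96, -0.001, -0.279], [0.001, -1.0, 0.0]]
contact_force: [-0.2, -0.7, 0.0]
width: 0.6
```

```bash
cat > go.py <<'E'
import sys
from h import *
b=np.load("box.npz");bx,by,c=b["bx"],b["by"],b["c"]
def go(f,sx):
    a,e={1:(-1,1),2:(-1,-1),3:(1,1),4:(1,-1)}[f];s=manip.state();R=np.array(s["tool_rot"])
    t=np.r_[c+bx*(a*63+sx)+by*e*53,100+8];d=R.T@(t-s["ee_pos"])
    print("flap",f,sx,"shift for tips z100:",(d/200).round(3))
s=manip.state();R=np.array(s["tool_rot"])
print(s["t"],s["ee_pos"].round(1),s["contact_force"].round(2),s["width"],"yaw err turn",((np.degrees(np.arctan2(R[1,2],R[0,2])-np.arctan2(bx[1],bx[0])))/45).round(3));print(R.round(3))
for a in sys.argv[1:]: f,x=a.split(",");go(int(f),float(x))
E
python3 go.py 4,-33
```

```text
0.85 [ 360.7 -359.6  199.4] [-0.22 -0.72  0.02] 0.6062477007429725 yaw err turn 0.003
[[-0.279 -0.     0.96 ]
 [-0.96  -0.001 -0.279]
 [ 0.001 -1.     0.   ]]
flap 4 -33.0 shift for tips z100: [-2.207  0.456  0.368]
```

Call:
jog_arm --pt "-1 -1 0.1 0.18 0" --pt "-1 -1 0.1 0.18 0" --pt "-1 -1 0.1 0.18 0" --pt "-1 -1 0.1 0.18 0"

```text
t: 1.35
ee_pos: [452.2, -176.4, 179.3]
tool_rot: [[-0.277, 0.0, 0.961], [-0.961, 0.0, -0.277], [-0.0, -1.0, 0.0]]
contact_force: [-0.8, -0.5, -0.6]
width: 0.0
```

Call:
jog_arm --pt "-1 -1 0.2 0.18 0" --pt "-1 -1 0.2 0.18 0" --pt "-1 -1 0.2 0.18 0" --pt "-1 -1 0.2 0.18 0" --pt "-1 -1 0.2 0.18 0"

```text
t: 1.98
ee_pos: [542.3, 3.8, 139.1]
tool_rot: [[-0.279, -0.001, 0.96], [-0.96, -0.001, -0.279], [0.001, -1.0, -0.001]]
contact_force: [0.4, -1.0, 0.4]
width: 0.0
```

```bash
python3 go.py 4,-33
```

```text
1.975 [542.3   3.8 139.1] [ 0.36 -0.96  0.39] 0.040546063449923744 yaw err turn 0.002
[[-0.279 -0.001  0.96 ]
 [-0.96  -0.001 -0.279]
 [ 0.001 -1.    -0.001]]
flap 4 -33.0 shift for tips z100: [-0.209  0.155  0.002]
```

Call:
jog_arm --pt "-1 -0.21 0.1 0 0" --pt "-1 -0.21 0.2 0 0" --pt "-1 -0.21 0.23 0 0" --pt "-1 -0.21 0.23 0 0" --pt "-1 -0.21 0.23 0 0"

```text
t: 2.6
ee_pos: [554.0, 43.8, 94.3]
tool_rot: [[-0.281, 0.001, 0.96], [-0.96, -0.0, -0.281], [-0.0, -1.0, 0.001]]
contact_force: [0.1, 0.9, -0.0]
width: -0.0
```

```bash
python3 go.py 4,-33 2,33
```

```text
2.6 [554.   43.8  94.3] [ 0.09  0.91 -0.02] -0.008639808226486056 yaw err turn -0.0
[[-0.281  0.001  0.96 ]
 [-0.96  -0.    -0.281]
 [-0.    -1.     0.001]]
flap 4 -33.0 shift for tips z100: [ 0.    -0.069  0.002]
flap 2 33.0 shift for tips z100: [ 0.    -0.069 -0.298]
```

Call:
jog_arm --pt "-1 0 0.04 0 0" --pt "-1 0 0.07 0 0" --pt "-1 0 0.08 0 0" --pt "-1 0 0.085 0 0" --pt "-1 0 0.09 0 0" --pt "-1 0 0.09 0 0"

```text
t: 3.35
ee_pos: [553.2, 44.8, 76.4]
tool_rot: [[-0.28, -0.001, 0.96], [-0.96, -0.0, -0.28], [0.001, -1.0, -0.001]]
contact_force: [-4.7, -1.0, 7.3]
width: 0.3
```

Call:
jog_arm --pt "-1 0 0.003 0 0" --pt "-1 0 0.003 0 0"

```text
t: 3.6
ee_pos: [553.2, 44.7, 76.3]
tool_rot: [[-0.28, -0.001, 0.96], [-0.96, -0.0, -0.28], [0.001, -1.0, -0.001]]
contact_force: [-7.4, -0.8, 10.8]
width: -0.2
```

Flap 4 is blocked (the force rises with no travel). On to flap 2.

Call:
jog_arm --pt "-1 0 -0.08 0 0" --pt "-1 0 -0.08 -0.295 0" --pt "-1 0 -0.08 -0.295 0" --pt "-1 0 -0.08 -0.295 0" --pt "-1 0 -0.03 -0.295 0" --pt "-1 0 -0.015 -0.295 0" --pt "-1 0 -0.005 -0.295 0" --pt "-1 0 0 -0.295 0" --pt "-1 0 0 -0.295 0"

```text
t: 4.72
ee_pos: [497.2, 61.2, 74.9]
tool_rot: [[-0.28, 0.001, 0.96], [-0.96, -0.0, -0.28], [-0.0, -1.0, 0.001]]
contact_force: [-0.3, -0.6, 0.4]
width: 0.1
```

```bash
python3 go.py 2,33 1,33
```

```text
4.725 [497.2  61.2  74.9] [-0.26 -0.61  0.37] 0.1355539405625602 yaw err turn 0.001
[[-0.28   0.001  0.96 ]
 [-0.96  -0.    -0.28 ]
 [-0.    -1.     0.001]]
flap 2 33.0 shift for tips z100: [ 0.004 -0.165 -0.001]
flap 1 33.0 shift for tips z100: [-0.526 -0.165 -0.001]
```

Call:
jog_arm --pt "-1 0 0.005 0 0" --pt "-1 0 0.01 0 0" --pt "-1 0 0.01 0 0"

```text
t: 5.1
ee_pos: [497.0, 61.3, 72.8]
tool_rot: [[-0.28, 0.001, 0.96], [-0.96, -0.0, -0.28], [-0.0, -1.0, 0.001]]
contact_force: [0.5, -0.8, 0.9]
width: 0.1
```

Call:
jog_arm --pt "-1 0 0.01 0 0" --pt "-1 0 0.02 0 0" --pt "-1 0 0.02 0 0"

```text
t: 5.48
ee_pos: [496.3, 61.4, 68.2]
tool_rot: [[-0.28, -0.001, 0.96], [-0.96, 0.0, -0.28], [0.0, -1.0, -0.001]]
contact_force: [0.5, 1.1, 0.7]
width: 0.2
```

```bash
python3 - <<'E'
from h import *
im,_=snap("side","s1");cv2.imwrite("pics/s1c.png",cv2.resize(im[150:340,120:340],None,fx=3,fy=3)[:,:,::-1])
E
```

```text
(no output)
```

View pics/s1c.png

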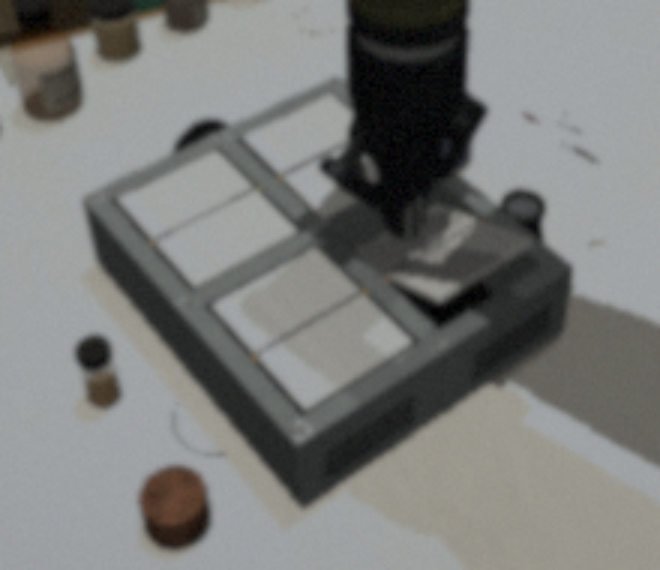

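The picture shows flap 2 tipping: its near half stands raised around crop pixel (440,290), with the fingers at (410,225). I'll push it open.

Call:
jog_arm --pt "-1 0 0.03 0 0" --pt "-1 0 0.06 0 0" --pt "-1 0 0.09 0 0" --pt "-1 0 0.12 0 0" --pt "-1 0 0.12 0 0"

```text
t: 6.15
ee_pos: [496.2, 61.3, 43.7]
tool_rot: [[-0.28, -0.002, 0.96], [-0.96, -0.0, -0.28], [0.0, -1.0, -0.002]]
contact_force: [0.1, -0.1, 0.7]
width: 0.3
```

Call:
jog_arm --pt "-1 0 -0.01 0.02 0" --pt "-1 0 -0.1 0.02 0" --pt "-1 0 -0.3 0.02 0" --pt "-1 0 -0.6 0.02 0" --pt "-1 0 -0.8 0.02 0" --pt "-1 0.5 -0.9 0.02 0" --pt "-1 1 -0.9 0.02 0" --pt "-1 1 -0.9 0.02 0" --pt "-1 1 -0.9 0.02 0" --pt "-1 1 -0.9 0.02 0"

```text
t: 7.4
ee_pos: [444.7, -132.4, 225.8]
tool_rot: [[-0.282, 0.002, 0.959], [-0.959, -0.0, -0.282], [-0.0, -1.0, 0.002]]
contact_force: [0.6, 0.6, -0.3]
width: 0.1
```

```bash
python3 - <<'E'
from h import *
im,d=snap("side","s2");a=cv2.resize(im[150:340,120:340],None,fx=1.8,fy=1.8)
im,d=snap("top","t2");b=cv2.resize(im[120:310,100:320],None,fx=1.8,fy=1.8)
cv2.imwrite("pics/c2.png",np.hstack([a,b])[:,:,::-1])
s=manip.state();print(s["t"],s["ee_pos"],s["contact_force"])
# tilt from top depth across flap 2 along box x
p=manip.camera_params("top");K=p["camera_matrix"];T=p["world_from_camera"];B=np.load("box.npz")
v,u=np.mgrid[215:270,190:265];z=d[215:270,190:265];P=np.stack([(u-K[0,2])/K[0,0]*z,-(v-K[1,2])/K[1,1]*z,-z],-1)@T[:3,:3].T+T[:3,3]
q=P[...,:2]-B["c"];X=q@B["bx"]+63;Y=q@B["by"]+53;m=(z>0)&(abs(Y)<25)&(abs(X)<50)
for lo in range(-50,50,10):
  k=m&(X>=lo)&(X<lo+10)
  if k.any():print(lo,np.median(P[...,2][k]).round(1),k.sum())
E
```

```text
7.5 [ 444.9942057  -131.01259032  225.13798809] [-0.08377548 -0.19286137 -1.05661236]
-50 11.2 104
-40 12.5 109
-30 112.6 109
-20 100.7 128
-10 84.4 125
0 67.2 117
10 50.5 110
20 34.1 105
30 13.2 101
40 12.2 101
```

View pics/c2.png

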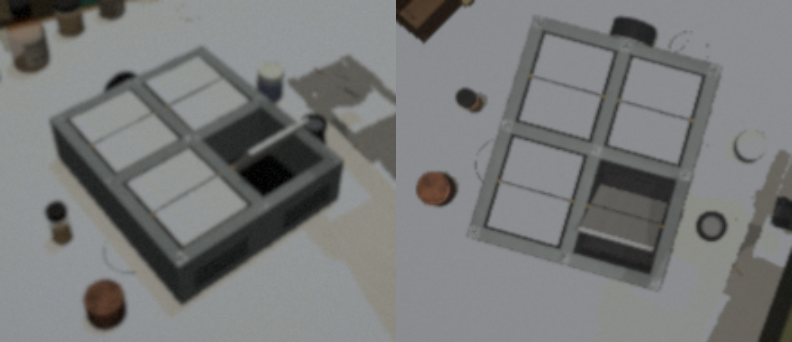

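Flap 2 (right panel, around (620,220)) stands steeply open. The depth slope of about 1.66 means roughly 1.03 rad. The other flaps are level and the loose items are where they were.

```bash
python3 -c "
from rig import manip
print(manip.hand_in())"
```

```text
the job is handed in; nothing more can be done
None
```

The free flap was flap 2 (near right). I pushed it wide open, left it standing open, and handed the job in at about 7.5 s.

- **Search:** I pressed flap 4 (far right) first. It held, with the force rising to about 11 N (a bit over 13 N counting the sideways part), so I stopped there. That is more than the 1 to 3 N a free flap needs. Flap 2 then tipped under less than about 1 N. I did not touch flaps 1 and 3.
- **Opening:** I pushed the far half of flap 2 down to a fingertip depth of about 34 mm, then backed off and withdrew upwards.
- **Last checks:** The top-camera depth across flap 2 gives a tilt of about +1.03 rad, above the 0.6 needed. In the last pictures the other three flaps look level, and the weight, jar, loupe and vial appear where they stood. The arm stands clear, with no contact force beyond the sensor's roughly 1 N noise. No check failed or disagreed.

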